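# Refit the speed knob and switch the controller off

### The arm

A 6-joint arm with a two-finger parallel gripper is mounted at the origin on the work surface. World frame = base frame: x ahead of the robot, y to its left, z up, the work surface at z = 0. Lengths are in m, angles in rad, forces in N, time in s.
With the tool pointing down it reaches from about 0.3 to 0.875 m from the base axis. Payload 4.2 kg.
Tool frame: the origin (TCP) lies at the very end of the fingers, on their centre line; the grasp point (between the pads) lies 19 mm behind it; z points along the fingers, y is the line along which they close (so a half turn about z gives the same grasp; the last joint's range is limited). The gripper opens to 85 mm and grips with 20 to 120 N. Pads are 22 mm wide; open, the fingers measure 114 mm over their backs; the gripper's body (76 mm by 85 mm) begins 54 mm behind the grasp point. The pads swing forward as they close: fully open they stand 13 mm farther back than shut.
Start: joints at [-1.199, 0.32, 1.565, -0, 1.257, -0.02], TCP at [0.22, -0.531, 0.231] pointing down, gripper open.
Joint ranges: [-3.11, 3.11], [-0.84, 2.01], [0.21, 2.61], [-1.34, 4.49], [0.05, 2.63], [-2.56, 2.56]. Speed limits (rad/s): [2.57, 2.57, 3.14, 3.14, 3.14, 3.14].

### API

Orientations are given as a rotation vector (axis times angle).
In Python, from workcell import readout, vision, order gives the robot as it stands.
- The arm moves only by the tool servo_tool, never from a script. Its argument "motion" is a list of rows, each a list of 6 numbers: the shift along the tool's x, y, z in fractions of the full range, 1 being 50 cm, then the turn, a rotation vector about the tool's x, y, z in shares of 90 degrees (1.0 is 90 degrees). A call has 1 to 8 rows; each row is the pose to reach, as a shift and turn from the pose commanded when the call began, along the tool's axes at that moment; what a row does not reach only later rows make up. A row lasts 1/8 s, in which the tool goes at most 62.5 mm and 10.7 degrees, less where a joint would pass 70% of its speed; a pose out of reach is approached as far as the arm can. A call with a gripper value outside its range is refused whole. "jaw" is the opening, from 0 (shut) to 1 (fully open), set as the call begins (left out, the last holds). The fingers move at their own pace and stop on an object; the grip force is fixed at half the most. Time passes only in rows, so rows that repeat a pose let the fingers close. It gives the time, the measured TCP pose, the force, the opening and the grip force at its end, in the units of the state.
- readout.observe(): the state, without advancing time (a new reading comes with each control period).
- vision.get_image(name): name is "scene" or "top" or "wrist"; returns a dict with "img" (420x560x3 uint8, red, green, blue), "depth" (420x560 float32, m along the optical axis (not along the pixel's ray), 0 where there is no reading), "K" (3x3 intrinsics, pixels), "dist_coeffs" ([k1, k2, p1, p2, k3] as OpenCV has them; the pictures are not rectified), "world_to_cam" (4x4, takes a point from world to camera coordinates); the wrist camera has in their place "T_tool_cam" (4x4, takes a point from camera to tool coordinates, whose origin is the TCP and whose axes are the flange's). Camera axes: x right, y up, looking along -z (the intrinsics and any distortion apply to the point x, -y, -z); pixel columns grow to the right and rows downward; lengths in m; the calibration is good to about 2 mm. A picture is of the moment at which its call begins: read the wrist's pose just before it.
- order.hand_in(): hands the job in; it is judged then, once.
The state is a dict: "time": time; "joint_positions": joint angles; "joint_velocities": joint speeds; "joint_torque": joint torques, N m; "tool_pos": TCP position; "ee_rot": TCP orientation; "wrist_force": force on the tool from outside, world axes, zero at the start; "moment": the same for the moment, N m; "width": finger opening in m; "gripper_force": force on a finger pad.
Only numpy, scipy, OpenCV 4.12 (cv2) and the standard library are available. Lean on these libraries where they do the work, as an engineer would, in place of code of your own. Each camera call takes 0.05 s, during which the arm holds its last target. There are 200 camera calls.

### The job

The knob has come off the speed controller on the workbench. Pick it up, feel for the position where its D-shaped bore fits the controller's D-shaped spindle, and push it on until it snaps fully home; then use it to turn the spindle counter-clockwise until the knob's nose points at the long off mark, and let go. Press and turn gently, never forcing it, and leave the other things on the bench where they are.

Things in the scene. Friction and masses are not known exactly. Their poses are not given: they have to be found in the camera images.
- unit: Speed controller: grey steel case screwed to the bench, 200 (x) x 160 (y) x 70 mm high. Origin: centre of its underside. Front (with outlet) looks to its -x, z up. On top, in the middle: a round bezel (52 mm diameter, 4 mm high) with an upright steel D-spindle, painted scale marks around it.
- spindle (a point): On the spindle's axis at the bezel's upper face, 74 mm above the bench; axes of the unit (they do NOT turn with the spindle). The spindle is 14 mm in diameter, with a flat 3 mm off its axis and a chamfer (2 mm in, 2.5 mm down) round its top, not on the flat. 5.2 mm above this point two sprung bumps stand out 1.9 mm from its round sides, 90 degrees either side of the flat.
- spindle_top (a point): Centre of the spindle's upper end, 18 mm above spindle; axes of the unit. The spindle turns against 0.045 N m of friction and stays where it is left; turning the knob while pressing hard on its end drags it along. At the start it stands 0.4 to 2.8 rad clockwise (from above) from off; this angle is not measured: feel or see it.
- off_mark (a point): The off mark: the long, broad painted mark beside the bezel, on the unit's +y side, 39 mm from the spindle's axis. At off the spindle's flat looks to it. From off the spindle turns clockwise up to 4.7 rad, and counter-clockwise only 0.25 rad, to a hard stop.
- knob: Loose black plastic knob, about 90 g, upright on the bench: round skirt 46 mm in diameter, 0 to 23 mm high; on it a square grip 22 x 22 mm (sides along its x and y), 23 to 43 mm high. Origin: centre of its underside, on the bore's axis; z up. A pointed nose, white line on top, sticks out of the skirt on its +x side, 11 to 23 mm high.
- knob_bore (a point): Mouth of the knob's bore (same point as the knob's origin): open below, 20 mm deep, 15.4 mm wide, its flat 3.7 mm off the axis on the +x (nose) side, so the nose points the way the spindle's flat looks. It fits within about 0.12 rad and 0.7 mm. Unaligned, the knob stands on the spindle's end, this point 18 mm above spindle.
- knob_nose (a point): Top edge of the nose's tip: 31 mm from the knob's axis along its +x, 23 mm above its underside. Aligned, the knob drops freely until its underside is about 8 mm above spindle, where it meets the bumps; a push of about 10 N carries it over them and it snaps down, its underside on the bezel at spindle: fully home.
- glue: Glue bottle, 56 mm in diameter, 150 mm high; origin: centre of its underside. To be left alone.
- mug: White mug, 80 mm in diameter, 90 mm high, handle to its +y; origin: centre of its underside. To be left alone.
- driver: Screwdriver lying on the bench along its own x, handle to -x. To be left alone.
- offcut: Wood offcut, 110 x 60 x 30 mm; origin: centre of its underside. To be left alone.
Mind the look-alikes: they are no part of the job. Several things have the shape of the knob; the one meant has the colours described above.

How it is judged:
On the way, in this order (a step that is already met when the one before it is completed fails the run):
1. the knob is lifted off the bench (height (world z) of knob above 0.04 m), for 0.1 s.
2. the knob is snapped fully home on the spindle (horizontal distance between knob and spindle below 0.003 m and z of knob in the frame of spindle between -0.002 and 0.0018 m and angle between knob's own z axis and vertical below 0.06 rad), for 0.2 s.
3. the knob, still home, is turned to the off mark (all of step 2 and x of knob_nose in the frame of spindle between -0.0075 and 0.0075 m and y of knob_nose in the frame of spindle above 0.015 m), for 0.2 s.
At the end, for the whole second after the job is handed in: The knob is fully home on the spindle (underside within 1.8 mm of the bezel, within 3 mm of the axis, upright within 0.06 rad), its nose points at the off mark (nose tip within 7.5 mm sideways of the off direction, about 14 degrees), it is at rest and released (all of step 3 and linear speed of knob below 0.01 m/s and angular speed of knob below 0.1 rad/s); the robot touches nothing.
It fails at once if the knob is forced: contact force between knob and controller above 40 N (contact force between knob and unit above 40 N).
It fails at once if the gripper presses on the controller itself with more than 20 N (contact force between the arm and unit above 20 N).
It fails at once if the glue bottle, mug, screwdriver or offcut is moved more than 30 mm (distance of any of glue, mug, driver, offcut from where it was at the start of the episode above 0.03 m).
It also fails if it takes over 72 s, if anything falls off the work surface, if the arm or the gripper's body presses on something with over 40 N, if the wrist force passes 120 N, or if a joint passes its speed limit or range.

## Working session

There is one attempt and no reset: what is moved stays moved. The work goes in short steps, Python scripts to look and compute and a tool call to move; the robot and the scene stay as the last step left them, time stands still between calls to the robot, and variables do not carry over. Pictures are saved under pics/ and viewed, at most 10 in all, crops included, and the job is handed in when it is done.

Besides the shell and the picture viewer there is one more tool, called after "Request:" by a JSON object that holds its "api" and its "payload", one argument or row to a line. servo_tool: Moves the arm, as the interface text tells. Its arguments: {"type":"object","properties":{"motion":{"type":"array"},"jaw":{"type":"number"}},"required":["motion"]}

```bash
mkdir -p pics; ls; cat > h.py <<'E'
import numpy as np, cv2
from scipy.spatial.transform import Rotation as R
from workcell import readout, vision, order
def grab(n):
    s=readout.observe(); d=vision.get_image(n)
    if 'world_to_cam' in d: d['c2w']=np.linalg.inv(d['world_to_cam'])
    else:
        T=np.eye(4);T[:3,:3]=R.from_rotvec(s['ee_rot']).as_matrix();T[:3,3]=s['tool_pos'];d['c2w']=T@d['T_tool_cam']
    return d
def save(d,f): cv2.imwrite(f,d['img'][:,:,::-1])
def pts(d,uv,z=None):
    """world points of pixels; by depth, or on plane z"""
    uv=np.atleast_2d(np.array(uv,float))
    n=cv2.undistortPoints(uv[:,None],d['K'],d['dist_coeffs'])[:,0]
    r=np.c_[n[:,0],-n[:,1],-np.ones(len(n))]
    c=d['c2w']
    if z is None:
        dep=d['depth'][uv[:,1].astype(int),uv[:,0].astype(int)]
        return (r*dep[:,None])@c[:3,:3].T+c[:3,3]
    r=r@c[:3,:3].T
    return c[:3,3]+r*((z-c[2,3])/r[:,2])[:,None]
E
python3 - <<'E'
from h import *
import pickle
for n in('top','scene'):
    d=grab(n);save(d,f'pics/{n}0.png');pickle.dump(d,open(n+'.pkl','wb'))
s=readout.observe();print({k:np.round(v,3) for k,v in s.items()});print(d['K'])
E
```

```text
pics
{'time': np.float64(0.1), 'joint_positions': array([-1.199,  0.32 ,  1.566, -0.   ,  1.257, -0.02 ]), 'joint_velocities': array([ 0.001, -0.003, -0.001, -0.   , -0.001, -0.   ]), 'joint_torque': array([ 0.0000e+00, -4.1641e+01, -2.3470e+01, -0.0000e+00,  5.0000e-03,
       -0.0000e+00]), 'tool_pos': array([ 0.219, -0.531,  0.231]), 'ee_rot': array([-3.08 , -0.611,  0.   ]), 'wrist_force': array([ 0.381,  0.287, -0.84 ]), 'moment': array([ 0.052, -0.059, -0.002]), 'gripper_force': np.float64(0.0), 'width': np.float64(0.085)}
[[389.58601253   0.         275.40859313]
 [  0.         389.58601253 208.69343609]
 [  0.           0.           1.        ]]
```

View pics/top0.png

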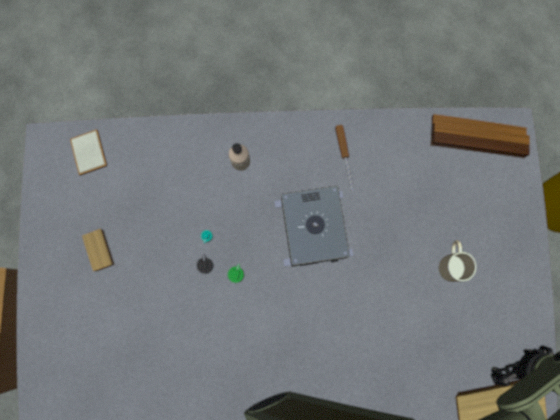

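View pics/scene0.png

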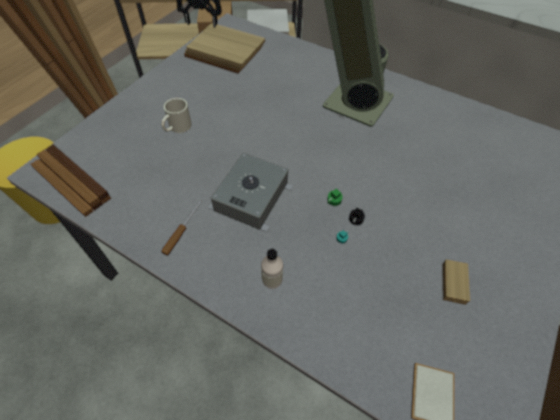

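The top view shows the black knob at (205,265) with its nose up the image. The green (236,274) and teal (207,236) look-alikes are close by. The unit's spindle is at (315,224), with the off mark to its left at about (302,226).

```bash
python3 - <<'E'
from h import *
import pickle
d=pickle.load(open('top.pkl','rb'))
print(np.round(pts(d,[[205,265],[205,258],[236,274],[207,236],[315,224],[302,226],[315,197],[315,250],[285,225],[345,225]]),4))
print(np.round(pts(d,[[205,265]],.043),4))
# case top face: points with z 60..78mm near unit
v,u=np.mgrid[170:280,270:365];P=pts(d,np.c_[u.ravel(),v.ravel()])
m=abs(P[:,2]-.070)<.003
r=cv2.minAreaRect((P[m,:2]*1000).astype(np.float32));print(r,m.sum(),np.median(P[m,2]))
v,u=np.mgrid[220:300,185:260];P=pts(d,np.c_[u.ravel(),v.ravel()]);c=d['img'][v.ravel(),u.ravel()].astype(int)
m=(P[:,2]>.035)&(P[:,2]<.05)&(P[:,1]>.2); m&=c.max(1)<70
print(P[m].mean(0),m.sum())
s=cv2.resize(d['img'][170:290,185:365],None,fx=4.4,fy=4.4,interpolation=cv2.INTER_CUBIC);cv2.imwrite('pics/crop.png',s[:,:,::-1])
E
```

```text
[[ 0.4907  0.2164  0.0467]
 [ 0.5118  0.2199  0.021 ]
 [ 0.4641  0.1318  0.0394]
 [ 0.5726  0.212   0.032 ]
 [ 0.5893 -0.0873  0.0906]
 [ 0.5875 -0.0531  0.072 ]
 [ 0.6673 -0.0923  0.0686]
 [ 0.5215 -0.0863  0.0655]
 [ 0.5938 -0.0073  0.0565]
 [ 0.5953 -0.1799  0.0044]]
[[0.4909 0.2169 0.043 ]]
((590.3887939453125, -88.30392456054688), (200.68638610839844, 160.46229553222656), 6.751501560211182) 2961 0.06992318009772669
[0.49225156 0.22273684 0.04170482] 57
```

View pics/crop.png

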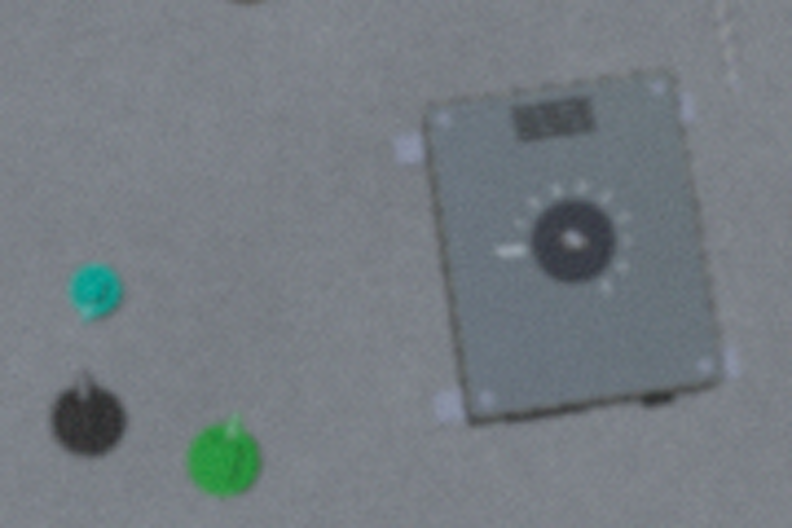

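The crop shows the off mark on the left of the bezel and a bright flat-topped spindle. The unit's yaw is about +6.75°. The knob's nose points roughly world +x. Next I'll look at the spindle with the wrist camera on the way.

```bash
cat >> h.py <<'E'
def plan(p,yaw):
    """shift (cm) in tool axes and turn, to TCP p with tool down and tool x at yaw"""
    s=readout.observe();A=R.from_rotvec(s['ee_rot'])
    B=R.from_euler('z',yaw)*R.from_euler('x',np.pi)
    sh=A.inv().apply(np.array(p)-s['tool_pos'])*100; t=(A.inv()*B).as_rotvec()
    print('shift',np.round(sh,2),'turn',np.round(t,3),'rows',np.round(max(np.linalg.norm(sh)/6.25,np.linalg.norm(t)/.186),1))
def now():
    s=readout.observe();X=R.from_rotvec(s['ee_rot']).as_matrix()
    print('t',s['time'],'p',np.round(s['tool_pos'],4),'yaw',np.round(np.arctan2(X[1,0],X[0,0]),4),'tilt',np.round(X[:2,2],4),'F',np.round(s['wrist_force'],1),'M',np.round(s['moment'],3),'w',np.round(s['width'],4),'q6',np.round(s['joint_positions'][5],3))
E
python3 - <<'E'
from h import *
d=grab('wrist');print(np.round(d['T_tool_cam'],3),d['K'][0,0]);now()
# camera over spindle, yaw 1.4
for p,y in(([.59,-.088,.25],1.4),):
    off=R.from_euler('z',y)*R.from_euler('x',np.pi)
    q=np.array(p);q[:2]-=off.apply(d['T_tool_cam'][:3,3])[:2];print(q)
    plan(q,y)
E
```

```text
[[ 0.     0.948  0.318  0.082]
 [ 1.    -0.     0.    -0.   ]
 [ 0.001  0.318 -0.948 -0.144]
 [ 0.     0.     0.     1.   ]] 314.1276736356609
t 0.15 p [ 0.2194 -0.5311  0.2307] yaw 0.3918 tilt [-0.0005  0.0013] F [0.6 0.5 0.1] M [-0.027 -0.057  0.039] w 0.0855 q6 -0.02
[ 0.57657362 -0.16848525  0.25      ]
shift [ 46.86 -19.88  -1.9 ] turn [-1.000e-03 -1.000e-03 -1.008e+00] rows 8.1
```

```bash
python3 -c "
from h import *
plan([.59,-.088,.20],1.4)"
```

```text
shift [ 51.17 -26.8    3.11] turn [-1.000e-03 -1.000e-03 -1.008e+00] rows 9.3
```

The rows are not in the units I measure in: shifts go in shares of 50 cm and turns go in shares of 90 degrees. I convert before sending: 40.8 cm / 50 = 0.816, 35.7 cm / 50 = 0.714, -0.8 rad / 1.5708 = -0.5093.

Request:
{"api": "servo_tool", "payload": {
  "motion": [
    [0.102,-0.054,0.006,0,0,-0.0637],
    [0.204,-0.108,0.012,0,0,-0.1273],
    [0.306,-0.162,0.018,0,0,-0.191],
    [0.408,-0.216,0.024,0,0,-0.2546],
    [0.51,-0.27,0.03,0,0,-0.3183],
    [0.612,-0.324,0.036,0,0,-0.382],
    [0.714,-0.378,0.042,0,0,-0.4456],
    [0.816,-0.432,0.048,0,0,-0.5093]
  ],
  "jaw": 0.5
}}

```text
time: 1.15
tool_pos: [0.5151, -0.1744, 0.2071]
ee_rot: [2.597, 1.768, -0.0]
wrist_force: [0.8, -0.8, -0.3]
width: 0.0428
gripper_force: 0.0
```

```bash
python3 -c "
from h import *
now();plan([.59,-.088,.20],1.4)"
```

```text
t 1.15 p [ 0.5151 -0.1744  0.2071] yaw 1.1953 tilt [-0.0001 -0.0002] F [ 0.8 -0.8 -0.3] M [-0.038 -0.015 -0.014] w 0.0428 q6 0.028
shift [10.78  3.8   0.71] turn [-0.     0.    -0.205] rows 1.8
```

Converted, 10.8 cm / 50 = 0.216, 3.8 cm / 50 = 0.076, -0.2 rad / 1.5708 = -0.1273.

Request:
{"api": "servo_tool", "payload": {
  "motion": [
    [0.108,0.038,0.008,0,0,-0.0637],
    [0.216,0.076,0.014,0,0,-0.1273],
    [0.216,0.076,0.014,0,0,-0.1273],
    [0.216,0.076,0.014,0,0,-0.1273]
  ]
}}

```text
time: 1.65
tool_pos: [0.5889, -0.0898, 0.1998]
ee_rot: [-2.41, -2.014, 0.002]
wrist_force: [-0.2, -0.4, 0.2]
width: 0.043
gripper_force: 0.0
```

```bash
python3 - <<'E'
from h import *
import pickle
now()
d=grab('wrist');save(d,'pics/w1.png');pickle.dump(d,open('w1.pkl','wb'))
E
```

```text
t 1.65 p [ 0.5889 -0.0898  0.1998] yaw 1.3919 tilt [-0.0016 -0.0004] F [-0.2 -0.4  0.2] M [ 0.017  0.03  -0.02 ] w 0.043 q6 0.009
```

View pics/w1.png

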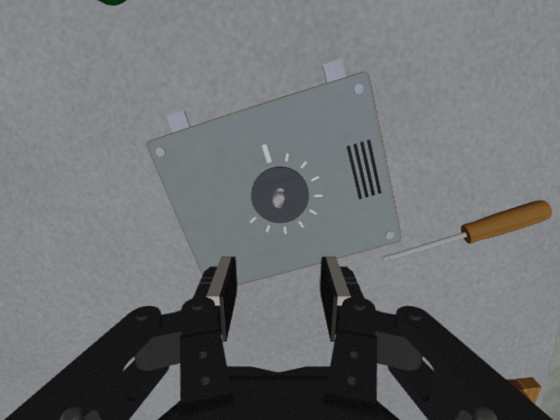

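The wrist view shows the bezel at (280,195), the off mark at (266,153) and the spindle standing in the bezel. I'll enlarge it and measure the marks, spindle top and depth.

```bash
python3 - <<'E'
from h import *
import pickle
d=pickle.load(open('w1.pkl','rb'))
cv2.imwrite('pics/w1c.png',cv2.resize(d['img'][140:240,230:330],None,fx=6,fy=6,interpolation=cv2.INTER_CUBIC)[:,:,::-1])
v,u=np.mgrid[60:300,140:410];uv=np.c_[u.ravel(),v.ravel()];P=pts(d,uv)
m=abs(P[:,2]-.070)<.002;print(cv2.minAreaRect((P[m,:2]*1000).astype(np.float32)),np.median(P[m,2]))
b=(P[:,2]>.0725)&(P[:,2]<.0765)&(np.hypot(P[:,0]-.59,P[:,1]+.088)<.03)
print('bezel',cv2.minEnclosingCircle((P[b,:2]*1000).astype(np.float32)))
t=(P[:,2]>.088)&(np.hypot(P[:,0]-.59,P[:,1]+.088)<.015)
print('top n',t.sum(),P[t].mean(0),P[t].min(0),P[t].max(0))
# off mark: bright on top plane
c=d['img'].astype(int)[uv[:,1],uv[:,0]].min(1)
Q=pts(d,uv,.070);rr=np.hypot(Q[:,0]-.59,Q[:,1]+.088)
w=(c>170)&(rr<.048)&(rr>.03)&(Q[:,1]>-.068)&(Q[:,0]<.595);print('off',w.sum(),Q[w].mean(0) if w.any() else c.max())
E
```

```text
((590.3846435546875, -86.56001281738281), (199.234619140625, 159.85049438476562), 6.882862567901611) 0.0712312659386719
bezel ((590.3392944335938, -87.87061309814453), 29.880619049072266)
top n 169 [ 0.58929932 -0.08555873  0.09273148] [ 0.58369195 -0.09319899  0.08874211] [ 0.59484972 -0.0798513   0.09496634]
off 57 [ 0.58533127 -0.04823444  0.07      ]
```

View pics/w1c.png

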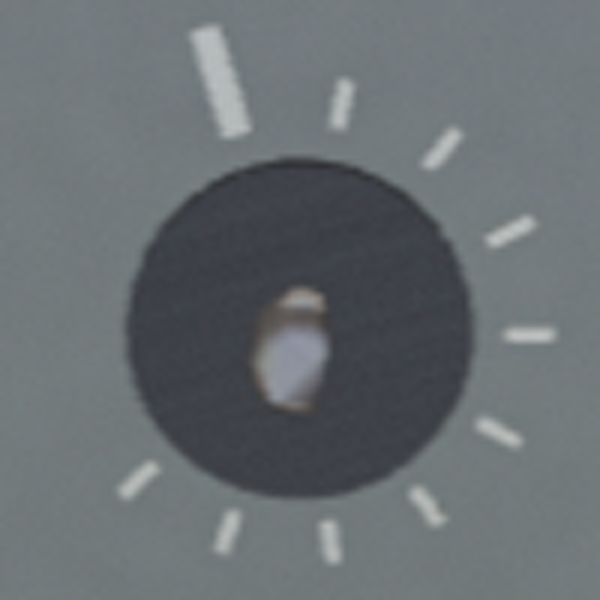

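The flat looks to the right in the crop, with a bump visible at the top (303,298), so the flat faces roughly world yaw -0.2. I'll refine that numerically.

```bash
python3 - <<'E'
from h import *
import pickle
d=pickle.load(open('w1.pkl','rb'))
f=lambda x,y:[230+(x-2.5)/6,140+(y-2.5)/6]
print('bump',pts(d,[f(303,298)],.0792)*1e3)
print('flat edge',pts(d,[f(329,335),f(327,360),f(318,385)],.092)*1e3)
img=cv2.resize(d['img'],None,fx=6,fy=6,interpolation=cv2.INTER_CUBIC).astype(int)
v,u=np.mgrid[310*1+840:420+840,1380+230:1380+350]
c=img[v,u].mean(2);m=c>115
uv=np.c_[(u[m]-2.5)/6,(v[m]-2.5)/6];Q=pts(d,uv,.092)[:,:2]*1e3
print('face',Q.mean(0),cv2.minAreaRect(Q.astype(np.float32)),m.sum())
w,V=np.linalg.eigh(np.cov(Q.T));print(w,V)
# bezel circle by dark color
uv=np.mgrid[130:250,220:340];v,u=uv;g=d['img'][v,u].mean(2);m=g<85
Q=pts(d,np.c_[u[m],v[m]],.074)[:,:2]*1e3;print('bezel',cv2.minEnclosingCircle(Q.astype(np.float32)),Q.mean(0))
E
```

```text
bump [[591.85184715 -80.08003832  79.2       ]]
flat edge [[595.026864   -82.52502206  92.        ]
 [594.12810609 -86.06144222  92.        ]
 [592.25443162 -89.45460678  92.        ]]
face [589.05156942 -85.49642332] ((588.6947631835938, -85.5794448852539), (11.811690330505371, 8.309338569641113), 52.04900360107422) 3716
[4.38791863 8.63811866] [[-0.79945537  0.60072549]
 [ 0.60072549  0.79945537]]
bezel ((590.176513671875, -86.64627838134766), 26.34850311279297) [590.39210239 -85.89227348]
```

```bash
python3 -c "
from h import *
plan([.491,.218,.15],1.6)"
```

```text
shift [ 28.6  -15.12   5.01] turn [-0.001  0.    -0.209] rows 5.2
```

Converted, 28.6 cm / 50 = 0.572, 24 cm / 50 = 0.48, -0.21 rad / 1.5708 = -0.1337.

Request:
{"api": "servo_tool", "payload": {
  "motion": [
    [0.096,-0.05,0,0,0,-0.0191],
    [0.192,-0.1,0,0,0,-0.0446],
    [0.288,-0.15,0.02,0,0,-0.0637],
    [0.384,-0.2,0.05,0,0,-0.0891],
    [0.48,-0.252,0.08,0,0,-0.1082],
    [0.572,-0.302,0.1,0,0,-0.1337],
    [0.572,-0.302,0.1,0,0,-0.1337],
    [0.572,-0.302,0.1,0,0,-0.1337]
  ]
}}

```text
time: 2.7
tool_pos: [0.492, 0.2172, 0.1507]
ee_rot: [2.188, 2.253, 0.0]
wrist_force: [0.9, -0.3, 0.7]
width: 0.0431
gripper_force: 0.0
```

```bash
python3 - <<'E'
from h import *
import pickle
now()
d=grab('wrist');save(d,'pics/w2.png');pickle.dump(d,open('w2.pkl','wb'))
v,u=np.mgrid[0:420,0:560];uv=np.c_[u.ravel(),v.ravel()];P=pts(d,uv);c=d['img'].reshape(-1,3).astype(int)
r=np.hypot(P[:,0]-.491,P[:,1]-.218)
m=(r<.03)&(P[:,2]>.039)&(P[:,2]<.05)
print(m.sum(),cv2.minAreaRect((P[m,:2]*1e3).astype(np.float32)),np.median(P[m,2]))
E
```

```text
t 2.7 p [0.492  0.2172 0.1507] yaw 1.6004 tilt [ 0.0007 -0.0006] F [ 0.9 -0.3  0.7] M [-0.025 -0.002  0.057] w 0.0431 q6 0.366
690 ((491.9619445800781, 224.74903869628906), (21.05990982055664, 22.055830001831055), 1.6827632188796997) 0.04431115625967169
```

View pics/w2.png

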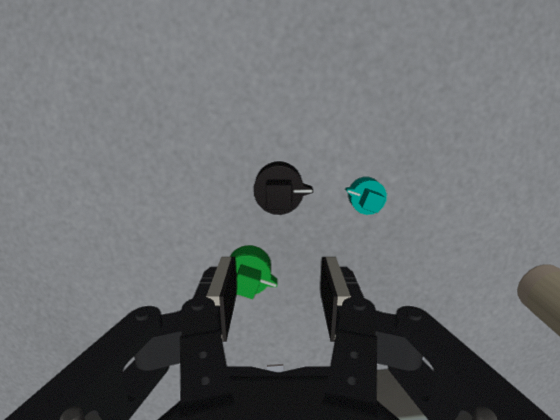

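The wrist view shows the black knob at (279,190) with its nose to the right and the tip at (312,190).

```bash
python3 - <<'E'
from h import *
import pickle
d=pickle.load(open('w2.pkl','rb'))
t=pts(d,[[312,190]],.023)[0]
g=d['img'].astype(int);v,u=np.mgrid[155:225,245:320]
m=(g[v,u].max(2)<75);P=pts(d,np.c_[u[m],v[m]]);k=(P[:,2]>.018)&(P[:,2]<.028)&(P[:,0]<.5175)
C=cv2.minEnclosingCircle((P[k,:2]*1e3).astype(np.float32));print(C,t)
c=np.array([.492,.2247]);print(np.arctan2(*(t[:2]-c)[::-1]),np.linalg.norm(t[:2]-c))
w=(g[v,u].min(2)>130)&(u>295)&(u<316)&(abs(v-190)<6);Q=pts(d,np.c_[u[w],v[w]],.023)[:,:2];print(Q.mean(0),w.sum(),Q.min(0),Q.max(0))
plan([.492,.2245,.027],1.571+.03)
E
```

```text
((493.55987548828125, 225.3470916748047), 23.945953369140625) [0.52205047 0.22572686 0.023     ]
0.03415786146604405 0.030068005128288312
[0.51729639 0.2250637 ] 45 [0.50769877 0.22114692] [0.52505586 0.22858385]
shift [ 0.76 -0.02 12.38] turn [ 0.001  0.    -0.001] rows 2.0
```

Converted, 12.3 cm / 50 = 0.246, 10 cm / 50 = 0.2.

Request:
{"api": "servo_tool", "payload": {
  "motion": [
    [0.016,0,0.06,0,0,0],
    [0.016,0,0.14,0,0,0],
    [0.016,0,0.2,0,0,0],
    [0.016,0,0.246,0,0,0],
    [0.016,0,0.246,0,0,0],
    [0.016,0,0.246,0,0,0]
  ]
}}

```text
time: 3.5
tool_pos: [0.4927, 0.2259, 0.0283]
ee_rot: [2.188, 2.253, 0.003]
wrist_force: [-0.1, 1.4, 0.2]
width: 0.0422
gripper_force: 0.0
```

Request:
{"api": "servo_tool", "payload": {
  "motion": [
    [0,0,0,0,0,0],
    [0,0,0,0,0,0],
    [0,0,0,0,0,0],
    [0,0,0,0,0,0],
    [0,0,0,0,0,0]
  ],
  "jaw": 0.0
}}

```text
time: 4.12
tool_pos: [0.4925, 0.2267, 0.0287]
ee_rot: [2.185, 2.255, 0.004]
wrist_force: [0.4, -1.5, 6.7]
width: 0.0201
gripper_force: 59.8
```

```bash
python3 -c "
from h import *
now()"
```

```text
t 4.125 p [0.4925 0.2267 0.0287] yaw 1.6022 tilt [0.0028 0.0005] F [ 0.4 -1.5  6.7] M [-0.267 -0.028 -0.045] w 0.0201 q6 0.38
```

Converted, -13 cm / 50 = -0.26, -9 cm / 50 = -0.18.

Request:
{"api": "servo_tool", "payload": {
  "motion": [
    [0,0,-0.04,0,0,0],
    [0,0,-0.1,0,0,0],
    [0,0,-0.18,0,0,0],
    [0,0,-0.26,0,0,0],
    [0,0,-0.26,0,0,0]
  ]
}}

```text
time: 4.75
tool_pos: [0.4933, 0.2275, 0.1607]
ee_rot: [2.184, 2.254, 0.011]
wrist_force: [0.5, -0.7, -2.2]
width: 0.0203
gripper_force: 59.0
```

```bash
python3 - <<'E'
from h import *
import pickle
now();plan([.5902,-.0870,.155],1.571-.75)
d=grab('wrist');pickle.dump(d,open('w3.pkl','wb'))
cv2.imwrite('pics/w3.png',cv2.resize(d['img'][180:360,160:400],None,fx=3.3,fy=3.3,interpolation=cv2.INTER_CUBIC)[:,:,::-1])
E
```

```text
t 4.75 p [0.4933 0.2275 0.1607] yaw 1.602 tilt [0.0071 0.003 ] F [ 0.5 -0.7 -2.2] M [-0.008  0.025 -0.011] w 0.0203 q6 0.38
shift [-31.74   8.7    0.54] turn [ 0.006 -0.005  0.781] rows 5.3
```

View pics/w3.png

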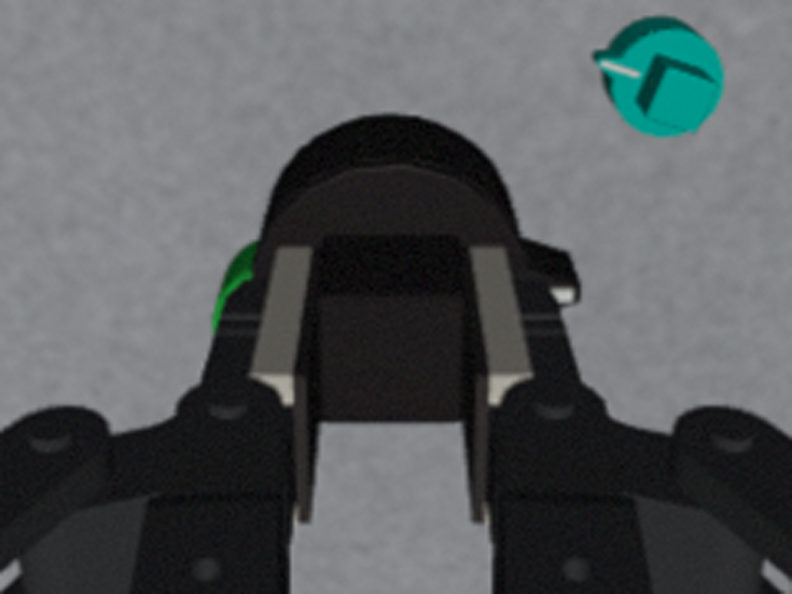

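The knob is held squarely between the fingers, nose to the right. I'll measure its centre in tool coordinates.

```bash
python3 - <<'E'
from h import *
import pickle
d=pickle.load(open('w3.pkl','rb'));d['c2w']=d['T_tool_cam']
f=lambda x,y:[160+x/3.3,180+y/3.3]
v,u=np.mgrid[190:320,225:340];P=pts(d,np.c_[u.ravel(),v.ravel()])*1e3
g=(abs(P[:,2]+15)<4)&(abs(P[:,1])<9);print('grip top',g.sum(),P[g].min(0),P[g].max(0),np.median(P[g],0))
# plane fit of grip top
A=np.c_[P[g,:2],np.ones(g.sum())];print('tilt',np.linalg.lstsq(A,P[g,2],rcond=None)[0])
s=(P[:,2]>2)&(P[:,2]<8)&(P[:,0]>11)
print('skirt top',s.sum(),cv2.minEnclosingCircle(P[s,:2].astype(np.float32)),P[s].max(0),np.median(P[s,2]))
b=[f(390,166),f(275,250),f(515,240)]
print(pts(d,b,.0057)*1e3, pts(d,[f(392,113)],.0287)*1e3)
print(pts(d,[f(570,296)],.0057)*1e3)
E
```

```text
grip top 1612 [-12.95078533  -8.9986887  -17.47037223] [  9.48778143   8.99823098 -11.00349759] [  0.03594306   0.10093667 -15.55900844]
tilt [ 5.08771954e-02  4.85261007e-03 -1.53589373e+01]
skirt top 1046 ((11.661337852478027, -0.6264448165893555), 18.26395034790039) [21.52819328 17.6303019   7.99956919] 4.5287257915282435
[[ 19.60836762  -0.26902342   5.7       ]
 [  4.95317271 -18.78552209   5.7       ]
 [  6.74188392  19.80371905   5.7       ]] [[20.14513207  0.10427468 28.7       ]]
[[-3.50555605 29.27585998  5.7       ]]
```

```bash
cat >> h.py <<'E'
SP=np.array([.5902,-.0872])
def kplan(z,k,e=.001,cx=-.002,cy=0.,sp=SP):
    y=k+np.pi/2;X=np.array([np.cos(y),np.sin(y)]);Y=np.array([np.sin(y),-np.cos(y)])
    p=sp-cx*X-cy*Y+e*np.array([np.cos(k),np.sin(k)]);plan([*p,z],y)
E
python3 -c "
from h import *
kplan(.155,-.75)"
```

```text
shift [-31.63   9.05   0.34] turn [ 0.002 -0.002  0.781] rows 5.3
```

Converted, -31.6 cm / 50 = -0.632, -27 cm / 50 = -0.54, 0.22 rad / 1.5708 = 0.1401.

Request:
{"api": "servo_tool", "payload": {
  "motion": [
    [-0.09,0.026,0,0,0,0.07],
    [-0.18,0.052,0,0,0,0.1401],
    [-0.27,0.078,0,0,0,0.2101],
    [-0.36,0.104,0,0,0,0.2801],
    [-0.45,0.128,0,0,0,0.3501],
    [-0.54,0.154,0,0,0,0.4265],
    [-0.632,0.18,0.006,0,0,0.4966],
    [-0.632,0.18,0.006,0,0,0.4966]
  ]
}}

```text
time: 5.8
tool_pos: [0.5908, -0.0892, 0.1518]
ee_rot: [-2.881, -1.249, 0.005]
wrist_force: [-0.5, 0.6, -0.2]
width: 0.0202
gripper_force: 59.1
```

Request:
{"api": "servo_tool", "payload": {
  "motion": [
    [0,0,0,0,0,0],
    [0,0,0,0,0,0],
    [0,0,0,0,0,0]
  ]
}}

```text
time: 6.18
tool_pos: [0.591, -0.0854, 0.1543]
ee_rot: [-2.879, -1.257, 0.0]
wrist_force: [0.3, -0.1, -1.2]
width: 0.0203
gripper_force: 59.1
```

```bash
python3 -c "
from h import *
now();kplan(.124,-.75)"
```

```text
t 6.175 p [ 0.591  -0.0854  0.1543] yaw 0.8235 tilt [-0.0003  0.    ] F [ 0.3 -0.1 -1.2] M [ 0.044  0.061 -0.026] w 0.0203 q6 0.585
shift [0.02 0.16 3.03] turn [-0.     0.     0.003] rows 0.5
```

Converted, 3.3 cm / 50 = 0.066, 1.2 cm / 50 = 0.024.

Request:
{"api": "servo_tool", "payload": {
  "motion": [
    [0,0.002,0.024,0,0,0],
    [0,0.003,0.048,0,0,0],
    [0,0.003,0.06,0,0,0],
    [0,0.003,0.062,0,0,0],
    [0,0.003,0.064,0,0,0],
    [0,0.003,0.066,0,0,0],
    [0,0.003,0.066,0,0,0]
  ]
}}

```text
time: 7.05
tool_pos: [0.5925, -0.0875, 0.1215]
ee_rot: [2.88, 1.255, 0.001]
wrist_force: [-0.0, -0.6, -1.4]
width: 0.02
gripper_force: 59.1
```

Request:
{"api": "servo_tool", "payload": {
  "motion": [
    [0,0,0.001,0,0,0],
    [0,0,0.002,0,0,0],
    [0,0,0.002,0,0,0]
  ]
}}

```text
time: 7.42
tool_pos: [0.5923, -0.0875, 0.1203]
ee_rot: [2.88, 1.255, -0.0]
wrist_force: [-0.0, -0.4, -1.1]
width: 0.0206
gripper_force: 59.1
```

```bash
python3 -c "
from h import *
now();kplan(.120,-.75)"
```

```text
t 7.425 p [ 0.5923 -0.0875  0.1203] yaw 0.8218 tilt [-0.0001 -0.0001] F [-0.  -0.4 -1.1] M [-0.004  0.033  0.031] w 0.0206 q6 0.583
shift [ 0.08 -0.08  0.03] turn [-0.     0.     0.001] rows 0.0
```

Converted, 0.1 cm / 50 = 0.002, -0.08 cm / 50 = -0.0016.

Request:
{"api": "servo_tool", "payload": {
  "motion": [
    [0.0016,-0.0016,0.0006,0,0,0],
    [0.0016,-0.0016,0.0012,0,0,0],
    [0.0016,-0.0016,0.002,0,0,0],
    [0.0016,-0.0016,0.002,0,0,0]
  ]
}}

```text
time: 7.92
tool_pos: [0.5924, -0.0864, 0.1194]
ee_rot: [2.88, 1.255, 0.0]
wrist_force: [1.3, 0.1, -0.3]
width: 0.0204
gripper_force: 59.1
```

Converted, 0.1 cm / 50 = 0.002, 0.05 cm / 50 = 0.001.

Request:
{"api": "servo_tool", "payload": {
  "motion": [
    [0,0,0.001,0,0,0],
    [0,0,0.002,0,0,0],
    [0,0,0.002,0,0,0]
  ]
}}

```text
time: 8.3
tool_pos: [0.5925, -0.0865, 0.1184]
ee_rot: [2.88, 1.255, 0.0]
wrist_force: [0.6, 0.3, 0.0]
width: 0.0207
gripper_force: 59.1
```

```bash
python3 -c "
from h import *
now();kplan(.120,-.75)"
```

```text
t 8.3 p [ 0.5925 -0.0865  0.1184] yaw 0.8218 tilt [ 0.0005 -0.0003] F [0.6 0.3 0. ] M [-0.133 -0.125 -0.029] w 0.0207 q6 0.585
shift [-0.01 -0.02 -0.16] turn [ 0.001 -0.     0.001] rows 0.0
```

Converted, 0.1 cm / 50 = 0.002, 0.05 cm / 50 = 0.001.

Request:
{"api": "servo_tool", "payload": {
  "motion": [
    [0,0,0.001,0,0,0],
    [0,0,0.002,0,0,0],
    [0,0,0.002,0,0,0],
    [0,0,0.002,0,0,0]
  ]
}}

```text
time: 8.8
tool_pos: [0.5926, -0.0865, 0.1174]
ee_rot: [2.88, 1.255, 0.001]
wrist_force: [1.3, -1.0, 0.3]
width: 0.0202
gripper_force: 59.2
```

```bash
python3 -c "
from h import *
now();kplan(.1175,-.5)"
```

```text
t 8.8 p [ 0.5926 -0.0865  0.1174] yaw 0.8218 tilt [ 0.0007 -0.0002] F [ 1.3 -1.   0.3] M [-0.158 -0.291  0.031] w 0.0202 q6 0.585
shift [ 0.   -0.08 -0.01] turn [ 0.001 -0.    -0.249] rows 1.3
```

Converted, 0.1 cm / 50 = 0.002, 0.05 cm / 50 = 0.001.

Request:
{"api": "servo_tool", "payload": {
  "motion": [
    [0,0.001,0,0,0,0],
    [0,0.001,0.001,0,0,0],
    [0,0.001,0.002,0,0,0],
    [0,0.001,0.002,0,0,0]
  ]
}}

```text
time: 9.3
tool_pos: [0.5927, -0.0866, 0.1164]
ee_rot: [-2.88, -1.255, -0.0]
wrist_force: [0.5, -0.0, 1.1]
width: 0.0207
gripper_force: 59.4
```

```bash
python3 -c "
from h import *
now()"
```

```text
t 9.3 p [ 0.5927 -0.0866  0.1164] yaw 0.8217 tilt [0.0001 0.0002] F [ 0.5 -0.   1.1] M [ 0.105 -0.186 -0.045] w 0.0207 q6 0.585
```

Converted, 0.2 cm / 50 = 0.004, 0.14 cm / 50 = 0.0028.

Request:
{"api": "servo_tool", "payload": {
  "motion": [
    [0,0,0.0014,0,0,0],
    [0,0,0.0028,0,0,0],
    [0,0,0.004,0,0,0],
    [0,0,0.004,0,0,0]
  ]
}}

```text
time: 9.8
tool_pos: [0.5928, -0.0866, 0.1145]
ee_rot: [-2.88, -1.255, -0.0]
wrist_force: [0.4, 1.8, 3.8]
width: 0.0206
gripper_force: 59.7
```

```bash
python3 - <<'E'
from h import *
import pickle
now()
d=grab('wrist');pickle.dump(d,open('w4.pkl','wb'))
cv2.imwrite('pics/w4.png',cv2.resize(d['img'][150:360,130:430],None,fx=2.6,fy=2.6,interpolation=cv2.INTER_CUBIC)[:,:,::-1])
E
```

```text
t 9.8 p [ 0.5928 -0.0866  0.1145] yaw 0.8217 tilt [0.0003 0.0002] F [0.4 1.8 3.8] M [ 0.284 -0.044  0.053] w 0.0206 q6 0.585
```

View pics/w4.png

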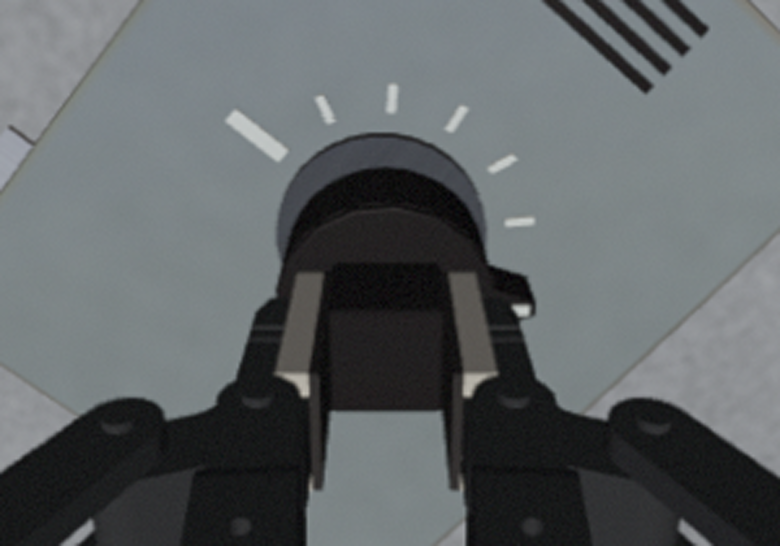

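The picture shows the knob sitting over the bezel with the nose to the right. I'll check whether it has slid or tilted in the fingers.

```bash
python3 - <<'E'
from h import *
import pickle
for n in('w3','w4'):
    d=pickle.load(open(n+'.pkl','rb'));d['c2w']=d['T_tool_cam']
    v,u=np.mgrid[190:320,225:340];P=pts(d,np.c_[u.ravel(),v.ravel()])*1e3
    g=(abs(P[:,2]+15)<5)&(abs(P[:,1])<7)&(abs(P[:,0]+3)<8);A=np.c_[P[g,:2],np.ones(g.sum())];print(g.sum(),np.linalg.lstsq(A,P[g,2],rcond=None)[0],P[(abs(P[:,2]+15)<3)&(abs(P[:,1])<7)][:,0].min())
    s=(abs(P[:,2]-5)<5)&(P[:,0]>12)&(P[:,0]<18)&(abs(P[:,1])<8);A=np.c_[P[s,:2],np.ones(s.sum())];print('skirt',s.sum(),np.linalg.lstsq(A,P[s,2],rcond=None)[0],np.median(P[s,2]))
E
```

```text
838 [-2.99694181e-03  8.63104887e-03 -1.56857363e+01] -12.950785332230902
skirt 332 [ 0.02386819 -0.00669719  4.04281688] 4.434544212570973
839 [-1.18515082e-02  6.82776805e-03 -1.57200362e+01] -13.011320819130672
skirt 328 [-2.23171830e-02 -1.15517980e-03  4.64980447e+00] 4.330771029743497
```

Converted, 0.15 cm / 50 = 0.003, 0.1 cm / 50 = 0.002.

Request:
{"api": "servo_tool", "payload": {
  "motion": [
    [0.0006,-0.0004,0.001,0,0,0],
    [0.0006,-0.0004,0.002,0,0,0],
    [0.0006,-0.0004,0.003,0,0,0],
    [0.0006,-0.0004,0.003,0,0,0]
  ]
}}

```text
time: 10.35
tool_pos: [0.5929, -0.0865, 0.113]
ee_rot: [2.88, 1.255, 0.0]
wrist_force: [-0.2, 1.4, 5.0]
width: 0.0209
gripper_force: 59.9
```

```bash
python3 -c "
from h import *
now()"
```

```text
t 10.35 p [ 0.5929 -0.0865  0.113 ] yaw 0.8218 tilt [ 0.0004 -0.0002] F [-0.2  1.4  5. ] M [ 0.222  0.007 -0.027] w 0.0209 q6 0.585
```

Converted, 0.15 cm / 50 = 0.003, 0.1 cm / 50 = 0.002.

Request:
{"api": "servo_tool", "payload": {
  "motion": [
    [0,0,0.001,0,0,0],
    [0,0,0.002,0,0,0],
    [0,0,0.003,0,0,0],
    [0,0,0.003,0,0,0]
  ]
}}

```text
time: 10.85
tool_pos: [0.5929, -0.0864, 0.1117]
ee_rot: [2.88, 1.255, 0.001]
wrist_force: [-0.3, 0.8, 6.6]
width: 0.0208
gripper_force: 60.0
```

```bash
python3 -c "
from h import *
now()"
```

```text
t 10.85 p [ 0.5929 -0.0864  0.1117] yaw 0.8219 tilt [ 0.0006 -0.0002] F [-0.3  0.8  6.6] M [0.249 0.122 0.047] w 0.0208 q6 0.585
```

```bash
cat >> h.py <<'E'
def chk():
    now();T=[]
    for _ in range(3):
        d=grab('wrist');d['c2w']=d['T_tool_cam']
        v,u=np.mgrid[190:320,225:340];P=pts(d,np.c_[u.ravel(),v.ravel()])*1e3
        g=(abs(P[:,2]+15)<6)&(abs(P[:,1])<7)&(abs(P[:,0]+3)<8);A=np.c_[P[g,:2],np.ones(g.sum())];a=np.linalg.lstsq(A,P[g,2],rcond=None)[0]
        s=(abs(P[:,2]-5)<5)&(P[:,0]>12)&(P[:,0]<18)&(abs(P[:,1])<8)
        T.append([*a,np.median(P[s,2]),P[(abs(P[:,2]+15)<3)&(abs(P[:,1])<7)][:,0].min()])
    print('grip slope x,y; z; skirt z; back edge',np.round(np.mean(T,0),3))
E
python3 -c "
from h import *
chk()"
```

```text
t 10.85 p [ 0.5929 -0.0864  0.1117] yaw 0.8219 tilt [ 0.0006 -0.0002] F [-0.3  0.8  6.6] M [0.249 0.122 0.047] w 0.0208 q6 0.585
grip slope x,y; z; skirt z; back edge [-8.0000e-03  4.0000e-03 -1.5692e+01  4.3190e+00 -1.3236e+01]
```

Converted, 0.15 cm / 50 = 0.003, 0.1 cm / 50 = 0.002.

Request:
{"api": "servo_tool", "payload": {
  "motion": [
    [0,0,0.001,0,0,0],
    [0,0,0.002,0,0,0],
    [0,0,0.003,0,0,0],
    [0,0,0.003,0,0,0]
  ]
}}

```text
time: 11.5
tool_pos: [0.5929, -0.0864, 0.1105]
ee_rot: [2.88, 1.255, 0.001]
wrist_force: [-0.0, 1.7, 7.6]
width: 0.0206
gripper_force: 60.2
```

Converted, 0.15 cm / 50 = 0.003, 0.1 cm / 50 = 0.002.

Request:
{"api": "servo_tool", "payload": {
  "motion": [
    [0,0,0.001,0,0,0],
    [0,0,0.002,0,0,0],
    [0,0,0.003,0,0,0],
    [0,0,0.003,0,0,0]
  ]
}}

```text
time: 12.0
tool_pos: [0.593, -0.0863, 0.1095]
ee_rot: [2.88, 1.255, 0.002]
wrist_force: [-1.0, 1.1, 10.5]
width: 0.0201
gripper_force: 60.5
```

```bash
python3 -c "
from h import *
chk()"
```

```text
t 12.0 p [ 0.593  -0.0863  0.1095] yaw 0.8218 tilt [ 0.0012 -0.0001] F [-1.   1.1 10.5] M [0.365 0.278 0.   ] w 0.0201 q6 0.585
grip slope x,y; z; skirt z; back edge [-1.0000e-02  4.0000e-03 -1.5711e+01  4.3050e+00 -1.3022e+01]
```

Converted, 0.15 cm / 50 = 0.003, 0.1 cm / 50 = 0.002.

Request:
{"api": "servo_tool", "payload": {
  "motion": [
    [0,0,0.001,0,0,0],
    [0,0,0.002,0,0,0],
    [0,0,0.003,0,0,0],
    [0,0,0.003,0,0,0]
  ]
}}

```text
time: 12.65
tool_pos: [0.5931, -0.0863, 0.1088]
ee_rot: [2.879, 1.255, 0.002]
wrist_force: [-2.7, 2.6, 14.2]
width: 0.0203
gripper_force: 61.0
```

Converted, 0.1 cm / 50 = 0.002, 0.05 cm / 50 = 0.001.

Request:
{"api": "servo_tool", "payload": {
  "motion": [
    [0,0,0.001,0,0,0],
    [0,0,0.002,0,0,0],
    [0,0,0.002,0,0,0]
  ]
}}

```text
time: 13.02
tool_pos: [0.5931, -0.0862, 0.1076]
ee_rot: [2.879, 1.255, 0.003]
wrist_force: [-1.2, 2.4, 12.3]
width: 0.0204
gripper_force: 60.7
```

```bash
python3 -c "
from h import *
chk()"
```

```text
t 13.025 p [ 0.5931 -0.0862  0.1076] yaw 0.8218 tilt [ 0.0018 -0.    ] F [-1.2  2.4 12.3] M [0.417 0.402 0.001] w 0.0204 q6 0.585
grip slope x,y; z; skirt z; back edge [-8.0000e-03  8.0000e-03 -1.5699e+01  4.3310e+00 -1.3013e+01]
```

Converted, 0.15 cm / 50 = 0.003, 0.1 cm / 50 = 0.002.

Request:
{"api": "servo_tool", "payload": {
  "motion": [
    [0,-0.0008,0.001,0,0,0],
    [0,-0.0008,0.002,0,0,0],
    [0,-0.0008,0.003,0,0,0],
    [0,-0.0008,0.003,0,0,0]
  ]
}}

```text
time: 13.68
tool_pos: [0.5931, -0.0862, 0.1058]
ee_rot: [2.879, 1.254, 0.003]
wrist_force: [-0.5, 1.6, 10.1]
width: 0.0205
gripper_force: 60.5
```

Converted, 0.1 cm / 50 = 0.002, 0.05 cm / 50 = 0.001.

Request:
{"api": "servo_tool", "payload": {
  "motion": [
    [0,-0.0004,0.001,0,0,0],
    [0,-0.0004,0.002,0,0,0],
    [0,-0.0004,0.002,0,0,0]
  ]
}}

```text
time: 14.05
tool_pos: [0.593, -0.0861, 0.1045]
ee_rot: [2.879, 1.254, 0.003]
wrist_force: [0.7, 1.7, 9.3]
width: 0.0202
gripper_force: 60.3
```

```bash
python3 -c "
from h import *
chk()"
```

```text
t 14.05 p [ 0.593  -0.0861  0.1045] yaw 0.8219 tilt [ 0.0023 -0.0005] F [0.7 1.7 9.3] M [0.238 0.079 0.013] w 0.0202 q6 0.586
grip slope x,y; z; skirt z; back edge [-9.0000e-03  6.0000e-03 -1.5695e+01  4.3240e+00 -1.2998e+01]
```

Converted, 0.15 cm / 50 = 0.003, 0.1 cm / 50 = 0.002.

Request:
{"api": "servo_tool", "payload": {
  "motion": [
    [0,-0.0002,0.001,0,0,0],
    [0,-0.0002,0.002,0,0,0],
    [0,-0.0002,0.003,0,0,0],
    [0,-0.0002,0.003,0,0,0]
  ]
}}

```text
time: 14.7
tool_pos: [0.5931, -0.0859, 0.1028]
ee_rot: [2.879, 1.254, 0.003]
wrist_force: [0.1, 1.4, 8.2]
width: 0.0204
gripper_force: 60.2
```

Converted, 0.1 cm / 50 = 0.002, 0.05 cm / 50 = 0.001.

Request:
{"api": "servo_tool", "payload": {
  "motion": [
    [0,0,0.001,0,0,0],
    [0,0,0.002,0,0,0],
    [0,0,0.002,0,0,0]
  ]
}}

```text
time: 15.08
tool_pos: [0.5931, -0.0859, 0.1027]
ee_rot: [2.879, 1.254, 0.004]
wrist_force: [-1.7, 2.4, 13.7]
width: 0.0209
gripper_force: 60.8
```

```bash
python3 -c "
from h import *
chk()"
```

```text
t 15.075 p [ 0.5931 -0.0859  0.1027] yaw 0.8219 tilt [ 0.0028 -0.0004] F [-1.7  2.4 13.7] M [ 0.263  0.311 -0.036] w 0.0209 q6 0.586
grip slope x,y; z; skirt z; back edge [-9.0000e-03  3.0000e-03 -1.5705e+01  4.2990e+00 -1.3315e+01]
```

Home: z stopped at 0.1027 while the force rose. I'll relieve the pressure, then turn counter-clockwise about the spindle axis.

Converted, -0.2 cm / 50 = -0.004, -0.1 cm / 50 = -0.002.

Request:
{"api": "servo_tool", "payload": {
  "motion": [
    [0,0,-0.002,0,0,0],
    [0,0,-0.004,0,0,0],
    [0,0,-0.004,0,0,0]
  ]
}}

```text
time: 15.6
tool_pos: [0.593, -0.086, 0.1028]
ee_rot: [2.879, 1.255, 0.002]
wrist_force: [2.7, 0.8, 3.4]
width: 0.0205
gripper_force: 59.6
```

Converted, -0.1 cm / 50 = -0.002, -0.08 cm / 50 = -0.0016, -0.4 rad / 1.5708 = -0.2546.

Request:
{"api": "servo_tool", "payload": {
  "motion": [
    [0,-0.0004,0,0,0,-0.0509],
    [-0.0002,-0.0008,0,0,0,-0.1019],
    [-0.0002,-0.0012,0,0,0,-0.1528],
    [-0.0002,-0.0016,0,0,0,-0.2037],
    [-0.0004,-0.002,0,0,0,-0.2546],
    [-0.0004,-0.002,0,0,0,-0.2546]
  ]
}}

```text
time: 16.35
tool_pos: [0.5912, -0.0857, 0.1028]
ee_rot: [2.574, 1.801, -0.001]
wrist_force: [0.7, -0.2, 3.7]
width: 0.0203
gripper_force: 59.7
```

```bash
cat >> h.py <<'E'
def lat():
    s=readout.observe();F=np.array([-s['moment'][1],s['moment'][0],0])/.2
    A=R.from_rotvec(s['ee_rot']);print('lat tool F from M',np.round(A.inv().apply(F),1),'from F',np.round(A.inv().apply(s['wrist_force']),1))
E
python3 -c "
from h import *
chk();lat()"
```

```text
t 16.35 p [ 0.5912 -0.0857  0.1028] yaw 1.2209 tilt [-0.0004 -0.0006] F [ 0.7 -0.2  3.7] M [-0.001 -0.152 -0.014] w 0.0203 q6 0.187
grip slope x,y; z; skirt z; back edge [-1.1000e-02  4.0000e-03 -1.5689e+01  4.3790e+00 -1.2928e+01]
lat tool F from M [-0.6  0.9  0. ] from F [-0.8  0.9 -3.8]
```

Converted, -0.16 cm / 50 = -0.0032, -0.14 cm / 50 = -0.0028, -0.7 rad / 1.5708 = -0.4456.

Request:
{"api": "servo_tool", "payload": {
  "motion": [
    [0,-0.0006,0,0,0,-0.0637],
    [-0.0002,-0.001,0,0,0,-0.1273],
    [-0.0002,-0.0014,0,0,0,-0.191],
    [-0.0004,-0.002,0,0,0,-0.2546],
    [-0.0006,-0.0024,0,0,0,-0.3183],
    [-0.001,-0.0028,0,0,0,-0.382],
    [-0.0012,-0.0032,0,0,0,-0.4456],
    [-0.0012,-0.0032,0,0,0,-0.4456]
  ]
}}

```text
time: 17.5
tool_pos: [0.5902, -0.0855, 0.1028]
ee_rot: [1.801, 2.573, 0.001]
wrist_force: [2.5, 0.2, 3.2]
width: 0.0206
gripper_force: 59.6
```

```bash
python3 -c "
from h import *
now();lat()"
```

```text
t 17.5 p [ 0.5902 -0.0855  0.1028] yaw 1.92 tilt [ 0.0011 -0.0002] F [2.5 0.2 3.2] M [-0.014 -0.496  0.028] w 0.0206 q6 -0.512
lat tool F from M [-0.9  2.3  0. ] from F [-0.7  2.4 -3.2]
```

Converted, -0.11 cm / 50 = -0.0022, -0.06 cm / 50 = -0.0012, -0.7 rad / 1.5708 = -0.4456.

Request:
{"api": "servo_tool", "payload": {
  "motion": [
    [0,0,0,0,0,-0.0637],
    [-0.0004,0,0,0,0,-0.1273],
    [-0.0006,-0.0004,0,0,0,-0.191],
    [-0.0008,-0.001,0,0,0,-0.2546],
    [-0.001,-0.0014,0,0,0,-0.3183],
    [-0.0012,-0.0018,0,0,0,-0.382],
    [-0.0014,-0.0022,0,0,0,-0.4456],
    [-0.0014,-0.0022,0,0,0,-0.4456]
  ]
}}

```text
time: 18.5
tool_pos: [0.589, -0.086, 0.1028]
ee_rot: [0.812, 3.035, 0.001]
wrist_force: [2.4, 1.5, 3.9]
width: 0.0201
gripper_force: 59.6
```

```bash
python3 -c "
from h import *
now();lat()"
```

```text
t 18.5 p [ 0.589  -0.086   0.1028] yaw 2.6189 tilt [0.0003 0.0006] F [2.4 1.5 3.9] M [ 0.38  -0.434  0.006] w 0.0201 q6 -1.213
lat tool F from M [-0.9  2.7  0. ] from F [-1.3  2.5 -3.9]
```

Converted, -0.09 cm / 50 = -0.0018, -0.05 cm / 50 = -0.001, -0.64 rad / 1.5708 = -0.4074.

Request:
{"api": "servo_tool", "payload": {
  "motion": [
    [0,0,0,0,0,-0.0637],
    [-0.0004,0,0,0,0,-0.1273],
    [-0.0006,-0.0004,0,0,0,-0.191],
    [-0.0008,-0.001,0,0,0,-0.2546],
    [-0.001,-0.0014,0,0,0,-0.3183],
    [-0.0012,-0.0016,0,0,0,-0.3692],
    [-0.0014,-0.0018,0,0,0,-0.4074],
    [-0.0014,-0.0018,0,0,0,-0.4074]
  ]
}}

```text
time: 19.5
tool_pos: [0.5886, -0.0871, 0.1028]
ee_rot: [0.184, -3.135, -0.001]
wrist_force: [-0.2, 1.9, 4.6]
width: 0.0207
gripper_force: 59.8
```

```bash
python3 - <<'E'
from h import *
chk();lat()
d=grab('wrist')
cv2.imwrite('pics/w5.png',cv2.resize(d['img'][150:360,130:430],None,fx=2.6,fy=2.6,interpolation=cv2.INTER_CUBIC)[:,:,::-1])
E
```

```text
t 19.5 p [ 0.5886 -0.0871  0.1028] yaw -3.0244 tilt [-0.0012  0.0008] F [-0.2  1.9  4.6] M [ 0.467 -0.032 -0.001] w 0.0207 q6 -1.855
grip slope x,y; z; skirt z; back edge [-1.4000e-02 -3.0000e-03 -1.5810e+01  4.2330e+00 -1.2919e+01]
lat tool F from M [-0.2  3.1  0. ] from F [-0.4  2.9 -4.9]
```

View pics/w5.png

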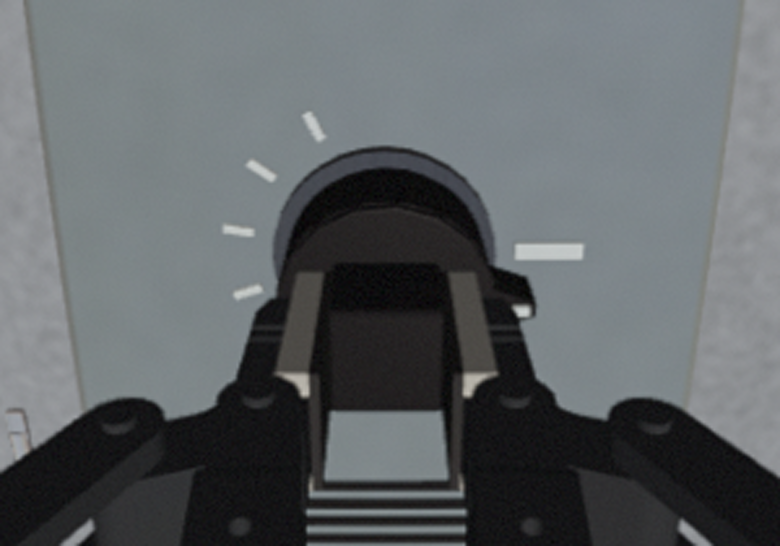

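The off mark lies level with the nose direction in the image, with the mark at (549,251) and the nose at (520,310); the row difference is parallax. Releasing.

Converted, -0.06 cm / 50 = -0.0012.

Request:
{"api": "servo_tool", "payload": {
  "motion": [
    [0,0.0012,-0.0012,0,0,0],
    [0,0.0012,-0.0012,0,0,0],
    [0,0.0012,-0.0012,0,0,0]
  ]
}}

```text
time: 20.08
tool_pos: [0.5886, -0.087, 0.1028]
ee_rot: [0.188, -3.135, 0.0]
wrist_force: [0.7, 1.2, -1.3]
width: 0.0204
gripper_force: 59.1
```

Converted, -10 cm / 50 = -0.2, -5 cm / 50 = -0.1.

Request:
{"api": "servo_tool", "payload": {
  "motion": [
    [0,0,0,0,0,0],
    [0,0,0,0,0,0],
    [0,0,0,0,0,0],
    [0,0,-0.04,0,0,0],
    [0,0,-0.1,0,0,0],
    [0,0,-0.2,0,0,0],
    [0,0,-0.2,0,0,0],
    [0,0,-0.2,0,0,0]
  ],
  "jaw": 0.5
}}

```text
time: 21.08
tool_pos: [0.5885, -0.0869, 0.2031]
ee_rot: [0.189, -3.135, 0.0]
wrist_force: [-0.6, 0.2, -0.2]
width: 0.0427
gripper_force: 0.0
```

```bash
python3 - <<'E'
from h import *
now()
d=grab('wrist')
v,u=np.mgrid[100:300,150:420];P=pts(d,np.c_[u.ravel(),v.ravel()])
r=np.hypot(P[:,0]-.590,P[:,1]+.087)
g=(r<.02)&(P[:,2]>.108)&(P[:,2]<.125);print('grip top z',np.median(P[g,2]),cv2.minAreaRect((P[g,:2]*1e3).astype(np.float32)))
c=(r<.09)&(r>.05)&(abs(P[:,2]-.07)<.006);print('case z',np.median(P[c,2]))
cv2.imwrite('pics/w6.png',cv2.resize(d['img'][120:280,180:380],None,fx=3.7,fy=3.7,interpolation=cv2.INTER_CUBIC)[:,:,::-1])
E
```

```text
t 21.075 p [ 0.5885 -0.0869  0.2031] yaw -3.0214 tilt [-0.0005 -0.0001] F [-0.6  0.2 -0.2] M [-0.024  0.036  0.013] w 0.0427 q6 -1.857
grip top z 0.11838261038430714 ((590.4428100585938, -86.16568756103516), (22.510440826416016, 21.9348201751709), 5.452176570892334)
case z 0.07153112246872984
```

View pics/w6.png

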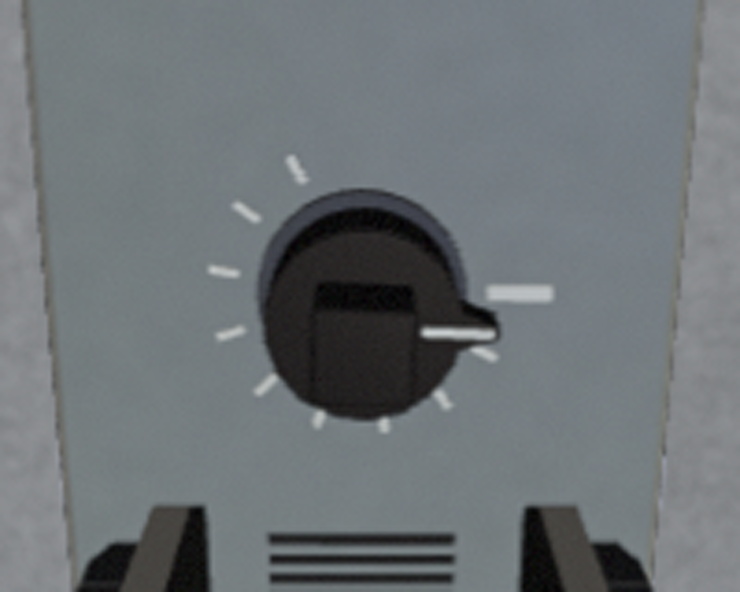

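The grip top is 46.9 mm above the case, where home would be 47, and the nose's white line is parallel to the off mark. The knob is home, aligned and released.

```bash
python3 -c "
from h import *
print(order.hand_in())"
```

```text
the job is handed in; nothing more can be done
None
```

The knob is snapped fully home on the spindle, turned to the off mark and released, and the job is handed in; the judge's verdict was not shown.

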